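# Prime the hand pump and hold the bayonet test gauge in its port

### The job

Check the pressure of the bench hand pump: first work its hand lever through three full strokes, each all the way down to the stop and all the way back up. Then take the rectangular bayonet gauge from its wooden stand, put its lugs into the slots of the pump's test port, push it in against the spring, twist it a quarter turn clockwise (seen from above) to the stop, and hold it there: the port springs back when let go, so finish with the gauge still gripped, pushed home and turned. Leave the plain round gauge alone in its stand.

Things in the scene. Friction and masses are not known exactly. Their poses are not given: they have to be found in the camera images.
- lever (a joint): angle of the pump's hand lever (rad): 0 = raised at rest (leaning up 0.5 rad from level), 0.8 = fully down on its stop (0.3 rad below level). It is sprung and comes back to 0 by itself when let rise; about 5 N on the grip starts it, about 9 N holds it fully down.
- lever_pivot (a point): the lever's hinge point, fixed to the pump 125 mm above the bench. The pump's frame: the lever reaches from the pivot along the pump's -x (towards the robot) and swings in the pump's upright x-z plane.
- lever_grip (a point): middle of the top face of the lever's black rubber grip (paddle 75 mm long along the lever, 34 mm wide, 18 mm thick): 155 mm along the lever from the pivot and 9 mm above its middle line; moves and tilts with the lever, from about 207 mm above the bench at rest to about 88 mm fully down. Press it down from above with closed fingertips.
- port (a point): centre of the top face of the pump's test port, a 70 x 70 mm steel block, top 75 mm above the bench. Axes are the pump's: z up, x along the lug slots; the lever is on its +y side. Keyhole in the 8 mm thick cover plate: a 24 mm square opening crossed along x by a slot 13 mm wide, 48 mm end to end. Below it a sprung seat.
- port_press (a joint): how far the port's sprung seat is pushed down (m): 0 = up, with its floor 12 mm below port; 0.010 = bottomed. Needs about 5 N to start and 13 N at the bottom. The lugs clear the underside of the cover plate, and can turn, once it is beyond 0.004.
- port_turn (a joint): how far the seat is turned clockwise seen from above (rad): 0 = at rest, 1.57 = quarter turn, at the stop. A slot in it takes the lugs and turns with them, with about 0.15 rad of play, so the gauge may turn a little further than the seat. A spring turns it back (0.10 N m at the start, 0.26 N m at the stop).
- gauge: rectangular bayonet gauge, loose, upright in its stand. Origin: centre of the stem's underside, z up. Stem 18 mm diameter; at its foot (z 0 to 8 mm) two lugs, a bar 40 mm long along x, 8 mm wide. Dark body from z = 34 to 70 mm, 56 mm along x, 36 mm along y (grip across this), white dial on top. Half-turn symmetric. In the port, origin 12 mm below port at first touch, 22 mm at bottom.
- stand: the fixed wooden stand of the bayonet gauge, 88 x 64 mm, 40 mm high, with a rectangular hole 46 x 24 mm (long along its x) in which the stem and lugs hang; the gauge's body rests on its top. Origin: centre of its underside.
- plain_gauge: another, round gauge (body 48 mm in diameter, 70 mm tall in all, stem without lugs; origin: centre of the underside of its stem), loose in a second wooden stand 76 x 76 x 40 mm. Not to be used. The two stands swap places from run to run.
Mind the look-alikes: they are no part of the job. Leave any green, pink or yellow look-alike of the stand alone.

How it is judged:
By the outcome, as a careful person would: the job done as asked, in the order asked, and still so for the second after the job is handed in, while the arm keeps its last pose, push and grip.
It also fails if it takes over 72 s, if anything falls off the work surface, if the arm or the gripper's body presses on something with over 40 N, if the wrist force passes 120 N, or if a joint passes its speed limit or range.

### The arm

A 6-joint arm with a two-finger parallel gripper is mounted at the origin on the work surface. World frame = base frame: x ahead of the robot, y to its left, z up, the work surface at z = 0. Lengths are in m, angles in rad, forces in N, time in s.
With the tool pointing down it reaches from about 0.375 to 0.9 m from the base axis. Payload 3.1 kg.
Tool frame: the origin (TCP) lies between the finger pads; the fingertips stand manip.finger_overhang ahead of it and the grasp point (between the pads) lies 5 mm behind it (manip.finger_overhang is the distance from the TCP to the fingertips, in m); z points along the fingers, y is the line along which they close (so a half turn about z gives the same grasp; the last joint's range is limited). The gripper opens to 85 mm and grips with 20 to 120 N. Pads are 22 mm wide; open, the fingers measure 114 mm over their backs; the gripper's body (76 mm by 85 mm) begins 54 mm behind the grasp point. The pads swing forward as they close: fully open they stand 13 mm farther back than shut.
Start: joints at [0.96, 0.527, 1.433, -0, 1.181, -0.178], TCP at [0.262, 0.567, 0.245] pointing down, gripper open.
Joint ranges: [-3.08, 3.08], [-0.75, 2.2], [0.22, 2.44], [-1.43, 4.57], [0, 2.65], [-2.85, 2.85]. Speed limits (rad/s): [2.79, 2.79, 3.14, 3.14, 3.14, 3.14].

### API

Orientations are given as a unit quaternion [x, y, z, w].
In Python, from station import manip gives the robot as it stands.
- The arm moves only by the tool drive_tool, never from a script. Its argument "plan" is a list of rows, each a list of 7 numbers: the shift along the tool's x, y, z in m, then the turn, a rotation vector about the tool's x, y, z in degrees, then the opening, from -1 (shut) to 1 (fully open). In form: [[x, y, z, wx, wy, wz, gripper], ...]. A call has 1 to 10 rows; each row shifts and turns the commanded pose from where the row before left it, along the tool's axes as they then stand; what a row does not reach is not made up. A row lasts 1/10 s, in which the tool goes at most 50 mm and 8.59 degrees, less where a joint would pass 70% of its speed; a pose out of reach is approached as far as the arm can. A call is refused whole if a number of a shift passes 0.05 or a number of a turn 8.59, either way. A call with a gripper value outside its range is refused whole. The fingers move at their own pace and stop on an object; "newtons" is the grip in N (left out, the last holds). Time passes only in rows, so rows that do not move let the fingers close. It gives the time, the measured TCP pose, the force, the opening and the grip force at its end, in the units of the state.
- manip.sense(): the state, without advancing time (a new reading comes with each control period).
- manip.snapshot(name): name is "scene" or "top" or "wrist"; returns a dict with "image" (384x512x3 uint8, red, green, blue), "z_map" (384x512 float32, m along the optical axis (not along the pixel's ray), 0 where there is no reading), "fov_y" (degrees; the focal length in pixels is half the picture's height over the tangent of half this angle, whatever the lens; pixels are square), "cx", "cy" (the principal point, pixels), "k1" (the pictures are not rectified: a ray, as slopes to the right and down, at radius r is drawn at 1 + k1 r^2 times it, then the intrinsics apply), "extrinsics" (4x4, takes a point from camera to world coordinates); the wrist camera has in their place "mount" (4x4, takes a point from camera to tool coordinates, whose origin is the TCP and whose axes are the flange's). Camera axes: x right, y up, looking along -z (the intrinsics and any distortion apply to the point x, -y, -z); pixel columns grow to the right and rows downward; lengths in m; the calibration is good to about 2 mm. A picture is of the moment at which its call begins: read the wrist's pose just before it.
- manip.sign_off(): hands the job in; it is judged then, once.
The state is a dict: "t": time; "q": joint angles; "qd": joint speeds; "tau": joint torques, N m; "tcp_pos": TCP position; "tool_rot": TCP orientation; "force": force on the tool from outside, world axes, zero at the start; "ft_torque": the same for the moment, N m; "finger_gap": opening from 0.0 (shut) to 1.0 (fully open); "gripper_force": force on a finger pad.
Only numpy, scipy, OpenCV 4.12 (cv2) and the standard library are available. Lean on these libraries where they do the work, as an engineer would, in place of code of your own. Each camera call takes 0.05 s, during which the arm holds its last target. There are 200 camera calls.

## Working session

There is one attempt and no reset: what is moved stays moved. The work goes in short steps, Python scripts to look and compute and a tool call to move; the robot and the scene stay as the last step left them, time stands still between calls to the robot, and variables do not carry over. Pictures are saved under pics/ and viewed, at most 10 in all, crops included, and the job is handed in when it is done.

Besides the shell and the picture viewer there is one more tool, called after "Call:" as name([rows], argument=value, ...), one row to a line, values as JSON. drive_tool: Moves the arm, as the interface text tells. Its arguments: {"type":"object","properties":{"plan":{"type":"array"},"newtons":{"type":"number"}},"required":["plan"]}

```bash
mkdir -p pics; cat > h.py <<'E'
import numpy as np, cv2
from station import manip
from scipy.spatial.transform import Rotation as R
def cam(s, st=None):
    if 'extrinsics' in s: return np.array(s['extrinsics'])
    T=np.eye(4);T[:3,:3]=R.from_quat(st['tool_rot']).as_matrix();T[:3,3]=st['tcp_pos'];return T@np.array(s['mount'])
def K(s):
    f=192/np.tan(np.radians(s['fov_y'])/2); return np.array([[f,0,s['cx']],[0,f,s['cy']],[0,0,1.]])
def slopes(s,uv):
    return cv2.undistortPoints(np.array(uv,float).reshape(-1,1,2),K(s),np.array([s['k1'],0,0,0.])).reshape(-1,2)
def rays(s,T,uv):
    p=slopes(s,uv); d=np.c_[p[:,0],-p[:,1],-np.ones(len(p))]@T[:3,:3].T
    return T[:3,3],d
def onplane(s,T,uv,z):
    o,d=rays(s,T,uv); return o+d*((z-o[2])/d[:,2])[:,None]
def depthpts(s,T):
    h,w=s['z_map'].shape; v,u=np.mgrid[:h,:w]
    o,d=rays(s,T,np.c_[u.ravel(),v.ravel()])
    return (o+d*s['z_map'].reshape(-1,1)).reshape(h,w,3)
def save(s,n): cv2.imwrite('pics/'+n,cv2.cvtColor(s['image'],cv2.COLOR_RGB2BGR))
E
python3 - <<'E'
from h import *
import pickle
d={}
for n in('scene','top','wrist'):
    st=manip.sense(); s=manip.snapshot(n); d[n]=(s,st); print(n,s['fov_y'],s['cx'],s['cy'],s['k1'],cam(s,st)[:3,3].round(3))
pickle.dump(d,open('s0.pkl','wb'))
a=np.hstack([d['scene'][0]['image'],d['top'][0]['image']])
b=cv2.resize(a,(800,300)); cv2.imwrite('pics/a.png',b[...,::-1])
save(d['top'][0],'top.png'); print(manip.finger_overhang, manip.sense())
E
```

```text
scene 45.40028980181781 253.28928078535805 197.33718635638394 -0.13152242982176515 [ 1.066 -1.11   0.937]
top 46.69376281434288 264.1008797035467 192.8187694615458 -0.04731895095495316 [ 0.08  -0.18   1.623]
wrist 59.04095161950797 253.6184323954817 189.58759144548793 0.026486994276662783 [0.192 0.598 0.373]
0.014 {'t': 0.15, 'q': array([ 9.59481967e-01,  5.28275347e-01,  1.43361879e+00, -2.21378688e-05,
        1.18137473e+00, -1.78512263e-01]), 'qd': array([ 1.15083033e-03, -2.11418861e-03, -6.51817778e-03, -1.85821028e-03,
       -6.11312048e-06, -1.10391124e-03]), 'tau': array([ 1.05884457e-03, -4.42743981e+01, -1.78277063e+01, -2.37163113e-04,
        5.58897533e-03, -3.75234606e-05]), 'tcp_pos': array([0.26181469, 0.56694142, 0.24454099]), 'tool_rot': array([ 2.14711821e-01,  9.76677086e-01, -7.77534343e-04, -3.12993867e-04]), 'force': array([-0.38415513, -0.52348692, -0.16836278]), 'ft_torque': array([-0.03655899, -0.00164304, -0.01997022]), 'gripper_force': 0.0, 'finger_gap': 1.002789914583955}
```

View pics/a.png

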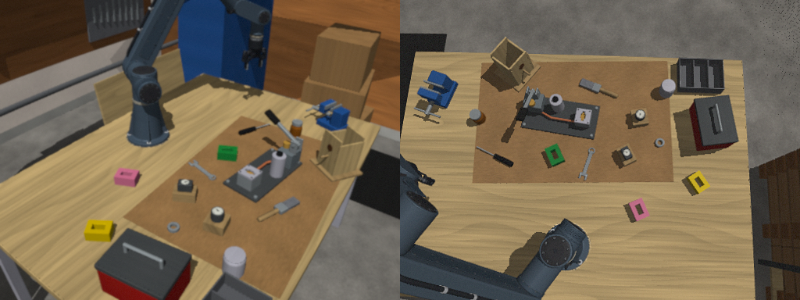

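View pics/top.png

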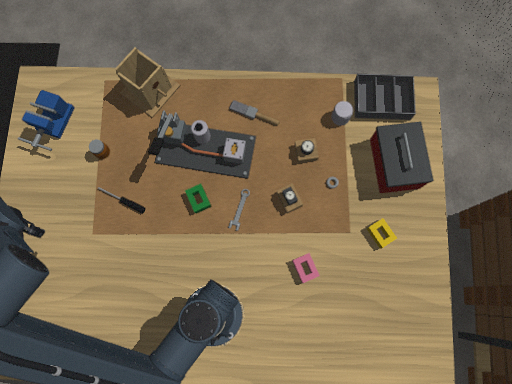

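The top view shows the pump at about (205,150) with its port at (234,149) and the lever grip near (145,158). There are two wooden stands, at (306,149) and (289,198). The green (197,198), pink (305,267) and yellow (382,233) blocks are look-alikes. I'll enlarge the two stands and the pump.

```bash
python3 - <<'E'
from h import *
import pickle
d=pickle.load(open('s0.pkl','rb'))
s,st=d['top'];T=cam(s)
im=s['image']
a=cv2.resize(im[130:220,270:330],(400,600),interpolation=cv2.INTER_CUBIC)
s2=d['scene'][0]['image']
b=cv2.resize(s2[225:305,215:300],(400,376),interpolation=cv2.INTER_CUBIC)
o=np.zeros((600,800,3),np.uint8);o[:,:400]=a;o[:376,400:]=b
cv2.imwrite('pics/c1.png',o[...,::-1])
c=cv2.resize(im[105:185,125:265],(800,457),interpolation=cv2.INTER_CUBIC);cv2.imwrite('pics/c2.png',c[...,::-1])
P=depthpts(s,T)
for n,u,v in [('round',306,149),('sq',289,198),('port',234,149),('grip',145,160),('pivot',170,128),('board',290,170),('bottle',200,128),('chisel',140,80),('cup',343,113),('corner',105,232)]: print(n,P[v,u].round(3))
E
```

```text
round [ 0.599 -0.314  0.078]
sq [ 0.414 -0.256  0.078]
port [ 0.598 -0.05   0.057]
grip [0.562 0.293 0.002]
pivot [0.652 0.181 0.111]
board [ 0.539 -0.261  0.002]
bottle [0.648 0.069 0.13 ]
chisel [0.888 0.341 0.014]
cup [ 0.743 -0.45   0.083]
corner [ 0.281  0.417 -0.002]
```

View pics/c1.png

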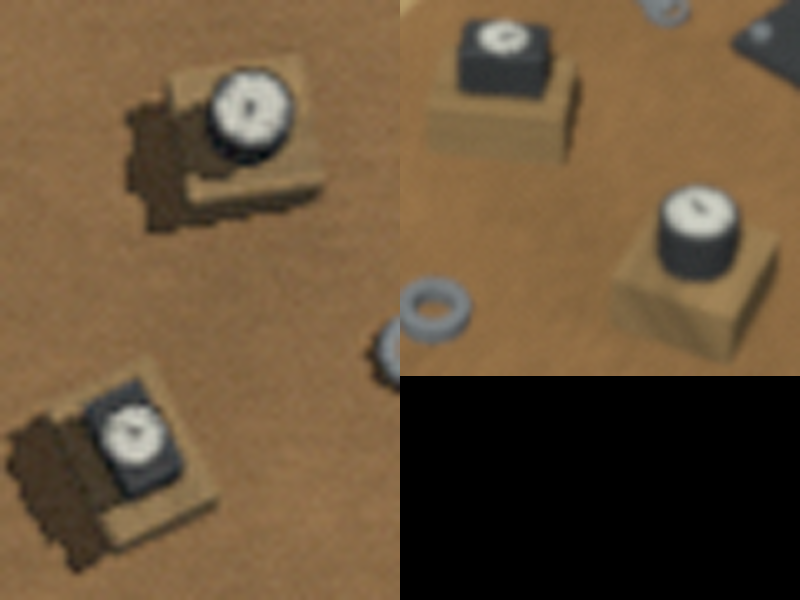

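View pics/c2.png

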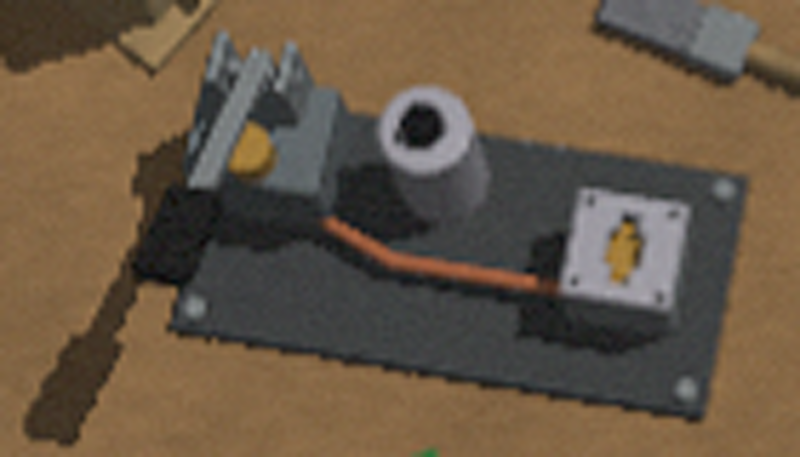

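The stand at (289,198), with the dark rectangular body and white dial, is the bayonet gauge. The one at (306,149) has a round body, so it is the plain gauge and stays put. Next I'll measure the pump, grip, port and gauge.

```bash
cat >> h.py <<'E'
def region(P,c,r,z0,z1,extra=None):
    m=(np.hypot(P[...,0]-c[0],P[...,1]-c[1])<r)&(P[...,2]>z0)&(P[...,2]<z1)
    if extra is not None: m&=extra
    return m
def rect(p):
    (c,wh,a)=cv2.minAreaRect((p[:,:2]*1000).astype(np.float32)); 
    return np.round(c,1),np.round(wh,1),round(a,1)
E
python3 - <<'E'
from h import *
import pickle
d=pickle.load(open('s0.pkl','rb'))
for n in('top','scene'):
    s,st=d[n];T=cam(s);P=depthpts(s,T); g=s['image'].max(2)
    for nm,c,r,z0,z1,e in [('gauge',(.414,-.256),.05,.062,.09,None),('stand',(.414,-.256),.07,.034,.046,None),('port',(.598,-.05),.06,.07,.082,None),('plain',(.599,-.314),.05,.062,.09,None),
       ('grip',(.60,.2),.09,.14,.23,g<60),('lever',(.62,.2),.12,.13,.25,None),('base',(.62,.06),.25,.008,.03,g<110)]:
        m=region(P,c,r,z0,z1,e); p=P[m]
        if len(p)>5: print(n,nm,len(p),rect(p),p.mean(0).round(4),np.median(p[:,2]).round(4),p.min(0).round(3),p.max(0).round(3))
    m=region(P,(.62,.2),.12,.14,.25); 
    v,u=np.nonzero(m); print('leverpix',u.min(),u.max(),v.min(),v.max())
# two-view dial
def dial(n,c):
    s,st=d[n];T=cam(s);P=depthpts(s,T);m=region(P,c,.04,.05,.1)&(s['image'].min(2)>140)
    v,u=np.nonzero(m);return rays(s,T,[[u.mean(),v.mean()]])
for c in[(.414,-.256),(.599,-.314)]:
    (o1,d1),(o2,d2)=dial('top',c),dial('scene',c)
    A=np.c_[d1[0],-d2[0]];x=np.linalg.lstsq(A,o2-o1,rcond=None)[0];a=o1+d1[0]*x[0];b=o2+d2[0]*x[1];print('tri',a.round(4),b.round(4))
E
```

```text
top gauge 163 (array([ 426.2, -259.9]), array([55.4, 37.1]), 28.4) [ 0.4252 -0.2592  0.0771] 0.0772 [ 0.395 -0.285  0.063] [ 0.455 -0.234  0.087]
top stand 218 (array([ 426.8, -260.3]), array([90., 65.]), 27.2) [ 0.422  -0.2595  0.0409] 0.0408 [ 0.373 -0.305  0.034] [ 0.479 -0.213  0.046]
top port 276 (array([594.8, -51.7]), array([70.7, 72.8]), 81.5) [ 0.5952 -0.0513  0.0763] 0.0763 [ 0.555 -0.09   0.07 ] [ 0.634 -0.012  0.082]
top plain 140 (array([ 612.2, -320.8]), array([45.9, 47. ]), 52.5) [ 0.6108 -0.3199  0.0766] 0.0776 [ 0.588 -0.344  0.064] [ 0.637 -0.297  0.087]
top grip 186 (array([595. , 194.7]), array([ 36., 151.]), 80.3) [0.5516 0.1995 0.2099] 0.2118 [0.519 0.165 0.143] [0.666 0.224 0.229]
top lever 376 (array([611.2, 195.6]), array([ 58.9, 182.8]), 80.9) [0.6043 0.1926 0.1806] 0.1857 [0.519 0.154 0.13 ] [0.705 0.224 0.229]
top base 2735 (array([602.4,  85.3]), array([430.4, 454. ]), 78.7) [0.6008 0.047  0.0146] 0.0142 [ 0.37  -0.16   0.008] [0.809 0.296 0.03 ]
leverpix 148 176 111 154
scene gauge 212 (array([ 428. , -260.4]), array([55.8, 42.9]), 29.6) [ 0.4305 -0.2647
[... 357 characters left out ...]
cene plain 223 (array([ 614.3, -321.2]), array([47.2, 44.4]), 39.7) [ 0.616  -0.3247  0.0743] 0.0755 [ 0.59  -0.344  0.062] [ 0.638 -0.298  0.082]
scene grip 144 (array([557.4, 196.2]), array([32.6, 63. ]), 80.6) [0.5568 0.1927 0.2059] 0.2059 [0.525 0.177 0.185] [0.589 0.214 0.224]
scene lever 476 (array([613.3, 195.2]), array([ 58.9, 185.6]), 78.2) [0.6113 0.1885 0.1754] 0.1765 [0.518 0.15  0.13 ] [0.708 0.218 0.228]
scene base 2160 (array([638.7,  34.1]), array([387.1, 430.2]), 48.9) [0.6175 0.0132 0.0141] 0.0131 [ 0.39  -0.148  0.008] [0.812 0.278 0.03 ]
leverpix 338 387 140 184
tri [ 0.4267 -0.2583  0.0773] [ 0.4257 -0.2593  0.0771]
tri [ 0.6127 -0.319   0.0774] [ 0.6118 -0.3197  0.0772]
```

Call:
drive_tool([
  [0,0,-0.03,0,0,-8,-1],
  [0,0,-0.03,0,0,-8,-1],
  [-0.034,-0.032,0,0,0,0,-1],
  [-0.034,-0.032,0,0,0,0,-1],
  [-0.034,-0.032,0,0,0,0,-1],
  [-0.034,-0.032,0,0,0,0,-1],
  [-0.034,-0.032,0,0,0,0,-1],
  [-0.034,-0.032,0,0,0,0,-1],
  [-0.034,-0.032,0,0,0,0,-1],
  [-0.034,-0.032,0,0,0,0,-1],
])

```text
t: 1.15
tcp_pos: [0.4924, 0.2711, 0.3052]
tool_rot: [0.077, 0.997, -0.0, -0.0]
force: [0.5, 0.6, -0.8]
finger_gap: -0.002
gripper_force: 0.0
```

```bash
cat >> h.py <<'E'
def delta(p,yaw=None):
    "world target -> shift in tool axes (mm), turn about tool z (deg) to bring tool x to yaw"
    st=manip.sense(); M=R.from_quat(st['tool_rot']).as_matrix()
    y=np.degrees(np.arctan2(M[1,0],M[0,0])); print('t',st['t'],'tcp',st['tcp_pos'].round(4),'yaw',y.round(2),'tilt',M[:2,2].round(4),'F',st['force'].round(1),'gap',round(st['finger_gap'],3),'gf',round(st['gripper_force'],1),'q',st['q'].round(2))
    print('shift mm',(M.T@(np.array(p)-st['tcp_pos'])*1000).round(1), 'wz', None if yaw is None else round((y-yaw+180)%360-180,1))
E
python3 - <<'E'
from h import *
st=manip.sense();s=manip.snapshot('wrist');T=cam(s,st);P=depthpts(s,T);g=s['image'].max(2)
save(s,'w1.png')
m=region(P,(.56,.197),.09,.17,.24); p=P[m];print(len(p),rect(p),p.min(0),p.max(0))
m&=g<60; p=P[m]; print('grip',len(p),rect(p),p.mean(0).round(4),p.min(0).round(3),p.max(0).round(3))
delta((.553,.198,.30),171)
E
```

```text
2159 (array([547.1, 201.6]), array([33.4, 58.8]), 82.0) [0.51663204 0.18475122 0.18269202] [0.57850576 0.22135583 0.22486706]
grip 1864 (array([545.6, 201.8]), array([33.4, 55.8]), 82.0) [0.5346 0.2072 0.2157] [0.517 0.185 0.188] [0.576 0.221 0.225]
t 1.2 tcp [0.4979 0.2655 0.3051] yaw 170.92 tilt [ 0.0048 -0.0051] F [ 1.9 -2.3  0.7] gap 0.002 gf 0.0 q [ 0.3   0.38  1.52 -0.01  1.24 -1.12]
shift mm [-65.1 -57.9   5.7] wz -0.1
```

View pics/w1.png

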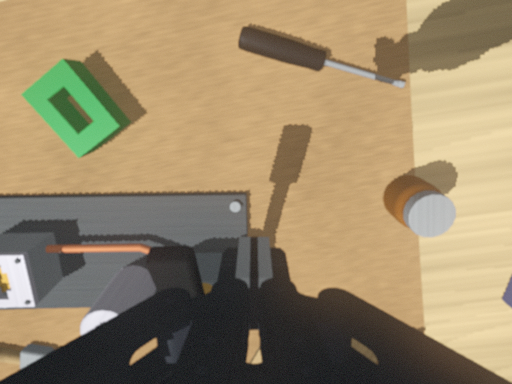

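The grip top is at about (175,285) in the wrist view, partly hidden by the closed fingers. Its middle comes out near (0.560, 0.201), with the lever line at yaw −9°. I'll move above it and measure the error.

Call:
drive_tool([
  [-0.031,-0.027,0,0,0,0,-1],
  [-0.031,-0.027,0,0,0,0,-1],
  [0,0,0.03,0,0,0,-1],
  [0,0,0,0,0,0,-1],
  [0,0,0,0,0,0,-1],
])

```text
t: 1.7
tcp_pos: [0.5438, 0.2101, 0.2747]
tool_rot: [0.077, 0.997, -0.0, -0.001]
force: [0.2, -0.3, -0.3]
finger_gap: -0.002
gripper_force: 0.0
```

```bash
python3 - <<'E'
from h import *
delta((.550,.203,.25),171)
s=manip.snapshot('scene');T=cam(s)
cv2.imwrite('pics/s2.png',cv2.resize(s['image'][70:230,250:450],(800,640))[:600,:,::-1])
E
```

```text
t 1.7 tcp [0.5438 0.2101 0.2747] yaw 171.21 tilt [-0.003  -0.0002] F [ 0.2 -0.3 -0.3] gap -0.002 gf 0.0 q [ 0.18  0.44  1.5   0.    1.2  -1.24]
shift mm [-7.3 -6.1 24.7] wz 0.2
```

View pics/s2.png

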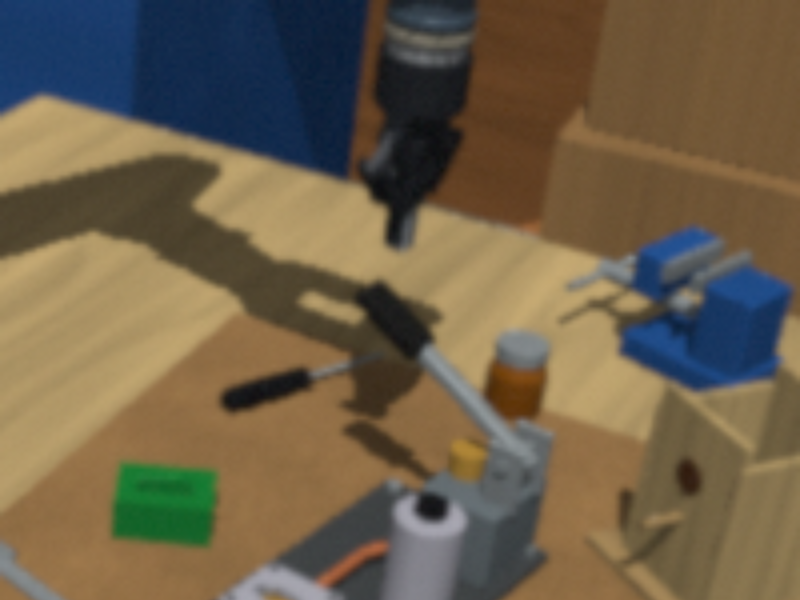

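The scene view shows the closed fingertips right above the black grip, at about (400,240) over (385,310) in the crop. Now the first press.

Call:
drive_tool([
  [-0.007,-0.006,0.005,0,0,0,-1],
  [0,0,0.02,0,0,0,-1],
  [0,0,0.025,0,0,0,-1],
  [0,0,0.025,0,0,0,-1],
  [0,0,0.025,0,0,0,-1],
  [0,0,0.025,0,0,0,-1],
  [0,0,0.025,0,0,0,-1],
  [0,0,0.012,0,0,0,-1],
  [0,0,0.002,0,0,0,-1],
  [0,0,0,0,0,0,-1],
])

```text
t: 2.75
tcp_pos: [0.5521, 0.2034, 0.1128]
tool_rot: [0.076, 0.997, 0.0, 0.001]
force: [-2.2, -0.2, 7.9]
finger_gap: 0.001
gripper_force: 3.8
```

```bash
python3 - <<'E'
from h import *
delta((.550,.203,.10),171)
s=manip.snapshot('scene');T=cam(s)
P=depthpts(s,T);m=region(P,(.56,.2),.1,.06,.16,s['image'].max(2)<60);p=P[m];x=(p[:,:2]-(.69,.181))@np.array([-.988,.156]);print(len(p))
for a in range(80,210,15):
    k=abs(x-a/1000)<.0075
    if k.any():print(a,np.percentile(p[k,2],[5,50,95]).round(3))
E
```

```text
t 2.75 tcp [0.5521 0.2034 0.1128] yaw 171.27 tilt [0.003  0.0002] F [-2.2 -0.2  7.9] gap 0.001 gf 3.8 q [ 0.16  0.66  1.64 -0.    0.85 -1.25]
shift mm [ 2.1 -0.7 12.7] wz 0.3
203
110 [0.091 0.093 0.093]
125 [0.09  0.144 0.158]
140 [0.086 0.117 0.152]
155 [0.083 0.093 0.15 ]
170 [0.081 0.09  0.093]
185 [0.078 0.084 0.085]
```

Call:
drive_tool([
  [0,0,0.002,0,0,0,-1],
  [0,0,0.002,0,0,0,-1],
  [0,0,0,0,0,0,-1],
])

```text
t: 3.1
tcp_pos: [0.5527, 0.2033, 0.1096]
tool_rot: [0.076, 0.997, 0.0, 0.002]
force: [-1.3, -1.4, 8.6]
finger_gap: 0.005
gripper_force: 3.8
```

Call:
drive_tool([
  [0,0,0.002,0,0,0,-1],
  [0,0,0.002,0,0,0,-1],
  [0,0,0,0,0,0,-1],
])

```text
t: 3.4
tcp_pos: [0.5532, 0.2033, 0.1076]
tool_rot: [0.076, 0.997, 0.0, 0.003]
force: [-3.5, -2.7, 17.0]
finger_gap: 0.002
gripper_force: 9.1
```

Call:
drive_tool([
  [0,0,0.002,0,0,0,-1],
  [0,0,0,0,0,0,-1],
])

```text
t: 3.6
tcp_pos: [0.5533, 0.2033, 0.1072]
tool_rot: [0.076, 0.997, 0.0, 0.004]
force: [-5.4, -3.3, 26.6]
finger_gap: -0.002
gripper_force: 13.8
```

Call:
drive_tool([
  [0,0,-0.024,0,0,0,-1],
  [0,0,-0.024,0,0,0,-1],
  [0,0,-0.024,0,0,0,-1],
  [0,0,-0.024,0,0,0,-1],
  [0,0,-0.024,0,0,0,-1],
  [0,0,-0.024,0,0,0,-1],
  [0,0,0,0,0,0,-1],
  [0,0,0,0,0,0,-1],
  [0,0,0,0,0,0,-1],
])

```text
t: 4.5
tcp_pos: [0.5499, 0.2029, 0.2442]
tool_rot: [0.076, 0.997, -0.0, -0.001]
force: [-0.1, -0.6, -0.5]
finger_gap: -0.005
gripper_force: 0.0
```

```bash
python3 - <<'E'
from h import *
delta((.550,.203,.105),171)
s=manip.snapshot('scene');T=cam(s)
P=depthpts(s,T);m=region(P,(.56,.2),.06,.15,.24,s['image'].max(2)<60);p=P[m];print(len(p),np.percentile(p,[5,50,95],axis=0).round(3))
cv2.imwrite('pics/s3.png',cv2.resize(s['image'][110:230,300:450],(750,600))[...,::-1])
E
```

```text
t 4.5 tcp [0.5499 0.2029 0.2442] yaw 171.23 tilt [-0.0022 -0.0004] F [-0.1 -0.6 -0.5] gap -0.005 gf 0.0 q [ 0.16  0.48  1.53 -0.    1.13 -1.25]
shift mm [ -0.4   0.2 139.2] wz 0.2
188 [[0.527 0.18  0.187]
 [0.556 0.191 0.206]
 [0.583 0.21  0.223]]
```

View pics/s3.png

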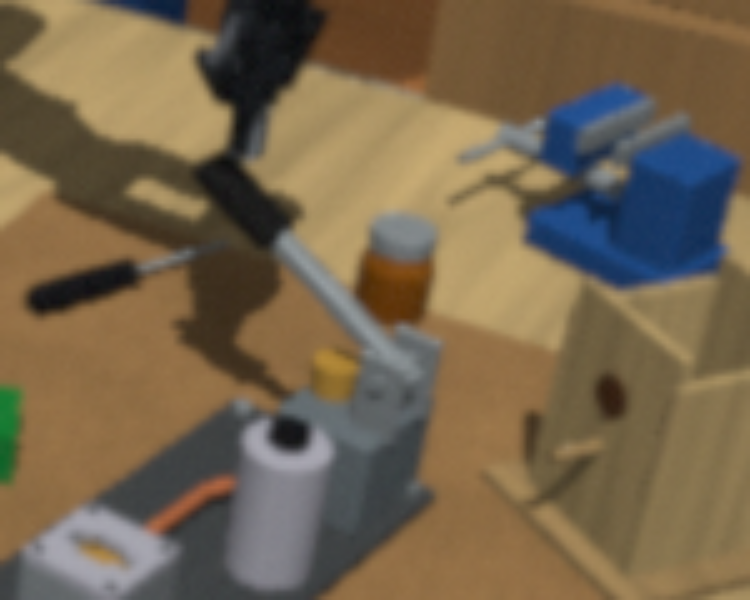

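The lever is back at rest (grip at (240,195), about 206 mm high), and the fingertips are just clear of it. That completes stroke 1, with the stop confirmed by 26 N and no further travel. Strokes 2 and 3 follow.

Call:
drive_tool([
  [0,0,0.024,0,0,0,-1],
  [0,0,0.024,0,0,0,-1],
  [0,0,0.024,0,0,0,-1],
  [0,0,0.024,0,0,0,-1],
  [0,0,0.024,0,0,0,-1],
  [0,0,0.018,0,0,0,-1],
  [0,0,0.004,0,0,0,-1],
  [0,0,0.002,0,0,0,-1],
  [0,0,0,0,0,0,-1],
  [0,0,0,0,0,0,-1],
])

```text
t: 5.55
tcp_pos: [0.5522, 0.2028, 0.1065]
tool_rot: [0.076, 0.997, 0.0, 0.002]
force: [-6.7, -3.0, 35.8]
finger_gap: 0.004
gripper_force: 18.0
```

Call:
drive_tool([
  [0,0,-0.024,0,0,0,-1],
  [0,0,-0.024,0,0,0,-1],
  [0,0,-0.024,0,0,0,-1],
  [0,0,-0.024,0,0,0,-1],
  [0,0,-0.024,0,0,0,-1],
  [0,0,-0.024,0,0,0,-1],
  [0,0,0,0,0,0,-1],
  [0,0,0,0,0,0,-1],
  [0,0,0,0,0,0,-1],
  [0,0,0,0,0,0,-1],
])

```text
t: 6.55
tcp_pos: [0.5497, 0.2027, 0.2434]
tool_rot: [0.077, 0.997, -0.0, -0.002]
force: [0.3, 0.8, -0.2]
finger_gap: 0.002
gripper_force: 0.0
```

Call:
drive_tool([
  [0,0,0.024,0,0,0,-1],
  [0,0,0.024,0,0,0,-1],
  [0,0,0.024,0,0,0,-1],
  [0,0,0.024,0,0,0,-1],
  [0,0,0.024,0,0,0,-1],
  [0,0,0.018,0,0,0,-1],
  [0,0,0.004,0,0,0,-1],
  [0,0,0.002,0,0,0,-1],
  [0,0,0,0,0,0,-1],
  [0,0,0,0,0,0,-1],
])

```text
t: 7.55
tcp_pos: [0.5523, 0.2029, 0.1066]
tool_rot: [0.076, 0.997, 0.0, 0.003]
force: [-6.9, -2.2, 34.2]
finger_gap: 0.003
gripper_force: 17.6
```

Call:
drive_tool([
  [0,0,-0.024,0,0,0,-1],
  [0,0,-0.024,0,0,0,-1],
  [0,0,-0.024,0,0,0,-1],
  [0,0,-0.024,0,0,0,-1],
  [0,0,-0.024,0,0,0,-1],
  [0,0,-0.024,0,0,0,-1],
  [0,0,0,0,0,0,-1],
  [0,0,0,0,0,0,-1],
  [0,0,0,0,0,0,-1],
  [0,0,0,0,0,0,-1],
])

```text
t: 8.55
tcp_pos: [0.5497, 0.2027, 0.2434]
tool_rot: [0.077, 0.997, -0.0, -0.002]
force: [-0.5, 0.2, -0.7]
finger_gap: -0.002
gripper_force: 0.0
```

```bash
python3 - <<'E'
from h import *
delta((.550,.203,.105),171)
s=manip.snapshot('scene');T=cam(s)
P=depthpts(s,T);m=region(P,(.56,.2),.06,.15,.24,s['image'].max(2)<60);p=P[m];print(len(p),np.percentile(p,[5,50,95],axis=0).round(3))
E
```

```text
t 8.55 tcp [0.5497 0.2027 0.2434] yaw 171.2 tilt [-0.0038 -0.0006] F [-0.5  0.2 -0.7] gap -0.002 gf 0.0 q [ 0.16  0.48  1.53 -0.    1.13 -1.25]
shift mm [ -0.7   0.5 138.4] wz 0.2
185 [[0.528 0.181 0.186]
 [0.556 0.191 0.206]
 [0.582 0.21  0.223]]
```

Three strokes are done, and the lever is back up (grip at 206 mm). Now on to the gauge.

Call:
drive_tool([
  [0.005,-0.0476,-0.004,0,0,0,-1],
  [0.005,-0.0476,-0.004,0,0,0,-1],
  [0.005,-0.0476,-0.004,0,0,0,-1],
  [0.005,-0.0476,-0.004,0,0,0,-1],
  [0.005,-0.0476,-0.004,0,0,0,0],
  [0.005,-0.0476,0,0,0,0,1],
  [0.005,-0.0476,0,0,0,0,1],
  [0.005,-0.0476,0,0,0,0,1],
  [0.005,-0.0476,0,0,0,0,1],
  [0.005,-0.0476,0,0,0,0,1],
])

```text
t: 9.6
tcp_pos: [0.4275, -0.2614, 0.2647]
tool_rot: [0.077, 0.997, 0.0, -0.0]
force: [0.6, -0.7, -0.1]
finger_gap: 0.988
gripper_force: 0.0
```

Call:
drive_tool([
  [0,0,0,0,0,8.5,1],
  [0,0,0,0,0,8.5,1],
  [0,0,0,0,0,8.5,1],
  [0,0,0,0,0,8.5,1],
  [0,0,0,0,0,8.5,1],
  [0,0,0,0,0,8.5,1],
  [0,0,0,0,0,8.5,1],
  [0,0,0,0,0,8.5,1],
  [0,0,0,0,0,8.5,1],
  [0,0,0,0,0,8.5,1],
])

```text
t: 10.6
tcp_pos: [0.4283, -0.2596, 0.2646]
tool_rot: [0.732, 0.681, -0.0, -0.001]
force: [0.1, 0.6, -0.0]
finger_gap: 0.999
gripper_force: 0.0
```

Call:
drive_tool([
  [0,0,0,0,0,8.5,1],
  [0,0,0,0,0,8.5,1],
  [0,0,0,0,0,8.5,1],
  [0,0,0,0,0,8.5,1],
  [0,0,0,0,0,8.5,1],
  [0,0,0,0,0,8.5,1],
  [0,0,0,0,0,7,1],
  [0,0,0,0,0,0,1],
  [0,0,0,0,0,0,1],
])

```text
t: 11.5
tcp_pos: [0.4284, -0.2597, 0.2648]
tool_rot: [0.97, 0.245, -0.0, -0.0]
force: [-0.4, -0.4, 0.1]
finger_gap: 1.002
gripper_force: 0.0
```

```bash
python3 - <<'E'
from h import *
delta((.4265,-.2595,.10),28)
st=manip.sense();s=manip.snapshot('wrist');T=cam(s,st);P=depthpts(s,T);g=s['image'].max(2)
save(s,'w2.png')
for nm,c,r,z0,z1 in [('gauge',(.426,-.26),.045,.068,.085),('stand',(.427,-.26),.07,.034,.046)]:
    m=region(P,c,r,z0,z1);p=P[m];v,u=np.nonzero(m)
    if len(p)>5:print(nm,len(p),rect(p),np.median(p[:,2]).round(4),u.min(),u.max(),v.min(),v.max())
m=region(P,(.426,-.26),.045,.05,.1)&(s['image'].min(2)>140);v,u=np.nonzero(m);print('dial',u.mean(),v.mean(),onplane(s,T,[[u.mean(),v.mean()]],.076).round(4))
E
```

```text
t 11.5 tcp [ 0.4284 -0.2597  0.2648] yaw 28.35 tilt [-0.0008  0.0007] F [-0.4 -0.4  0.1] gap 1.002 gf 0.0 q [-0.77  0.34  1.71 -0.    1.09  0.31]
shift mm [ -1.5  -0.9 164.8] wz 0.4
gauge 2103 (array([ 426.4, -260.1]), array([55.1, 35.8]), 29.3) 0.0763 234 271 138 194
stand 2679 (array([ 425.1, -261.4]), array([88.3, 64. ]), 28.1) 0.0402 223 284 119 200
dial 252.8503740648379 168.34663341645884 [[ 0.4257 -0.2607  0.076 ]]
```

View pics/w2.png

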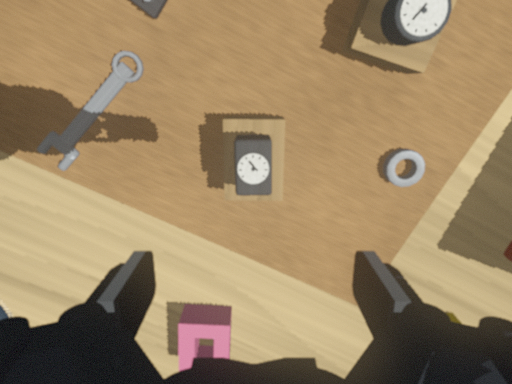

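The wrist view shows the bayonet gauge at (253,168), square to the fingers. Both wrist and top depth put its top at 76 mm and its centre at (0.426,−0.260). The fingers straddle it, so I'll descend and grip.

Call:
drive_tool([
  [-0.002,-0.001,0.04,0,0,0,1],
  [0,0,0.04,0,0,0,1],
  [0,0,0.04,0,0,0,1],
  [0,0,0.04,0,0,0,1],
  [0,0,0.03,0,0,0,1],
  [0,0,0.015,0,0,0,1],
  [0,0,0,0,0,0,1],
  [0,0,0,0,0,0,1],
])

```text
t: 12.35
tcp_pos: [0.4265, -0.26, 0.0603]
tool_rot: [0.97, 0.244, -0.0, -0.0]
force: [0.6, -0.2, 0.6]
finger_gap: 1.003
gripper_force: 0.0
```

Call:
drive_tool([
  [0,0,0,0,0,0,-1],
  [0,0,0,0,0,0,-1],
  [0,0,0,0,0,0,-1],
  [0,0,0,0,0,0,-1],
  [0,0,0,0,0,0,-1],
  [0,0,0,0,0,0,-1],
  [0,0,0,0,0,0,-1],
], newtons=80)

```text
t: 13.05
tcp_pos: [0.4268, -0.2604, 0.0614]
tool_rot: [0.97, 0.244, 0.001, 0.001]
force: [-0.5, 0.6, 5.2]
finger_gap: 0.408
gripper_force: 80.6
```

Call:
drive_tool([
  [0,0,-0.01,0,0,0,-1],
  [0,0,-0.01,0,0,0,-1],
  [0,0,-0.02,0,0,0,-1],
  [0,0,-0.03,0,0,0,-1],
  [0,0,-0.03,0,0,0,-1],
  [0,0,-0.03,0,0,0,-1],
  [0,0,-0.03,0,0,0,-1],
  [0,0,0,0,0,0,-1],
  [0,0,0,0,0,0,-1],
])

```text
t: 13.95
tcp_pos: [0.4261, -0.2597, 0.221]
tool_rot: [0.97, 0.244, 0.0, 0.001]
force: [0.5, 0.4, -2.3]
finger_gap: 0.408
gripper_force: 80.1
```

```bash
python3 - <<'E'
from h import *
delta((.595,-.0515,.22),171)
st=manip.sense();s=manip.snapshot('wrist');T=cam(s,st);P=depthpts(s,T)
z=st['tcp_pos'][2]
m=region(P,st['tcp_pos'],.045,z+.005,z+.04)&(s['image'].min(2)>140);v,u=np.nonzero(m)
M=R.from_quat(st['tool_rot']).as_matrix()
if len(u):
    print('dial uv',u.mean(),v.mean(),len(u)); p=P[m];print('depth dial tool frame mm',(M.T@(p.mean(0)-st['tcp_pos'])*1000).round(1))
    pl=onplane(s,T,[[u.mean(),v.mean()]],z+.016);print('plane',(M.T@(pl[0]-st['tcp_pos'])*1000).round(1))
# gauge from scene+top
for n in('top','scene'):
    s=manip.snapshot(n);T=cam(s);P=depthpts(s,T);m=region(P,st['tcp_pos'],.03,z-.06,z+.03);p=P[m];print(n,len(p),np.percentile(p[:,2],[2,98]).round(3) if len(p) else '')
    if n=='scene': 
        m=region(P,st['tcp_pos'],.012,z-.08,z);print('stem low',np.percentile(P[m][:,2],[1,5,50]).round(3)); 
        v,u=np.nonzero(m); a,b=int(u.mean()),int(v.mean()); c=cv2.resize(s['image'][b-50:b+50,a-60:a+60],(720,600)); cv2.imwrite('pics/s4.png',c[...,::-1])
E
```

```text
t 13.95 tcp [ 0.4261 -0.2597  0.221 ] yaw 28.21 tilt [ 0.0009 -0.0009] F [ 0.5  0.4 -2.3] gap 0.408 gf 80.1 q [-0.77  0.39  1.77 -0.    0.98  0.31]
shift mm [ 247.2 -103.6    0.9] wz -142.8
dial uv 254.9541218637993 292.9448028673835 2790
depth dial tool frame mm [ -2.1   1.  -15.4]
plane [ -1.6   1.  -16. ]
top 16 [0.208 0.237]
scene 306 [0.166 0.239]
stem low [0.165 0.166 0.178]
```

View pics/s4.png

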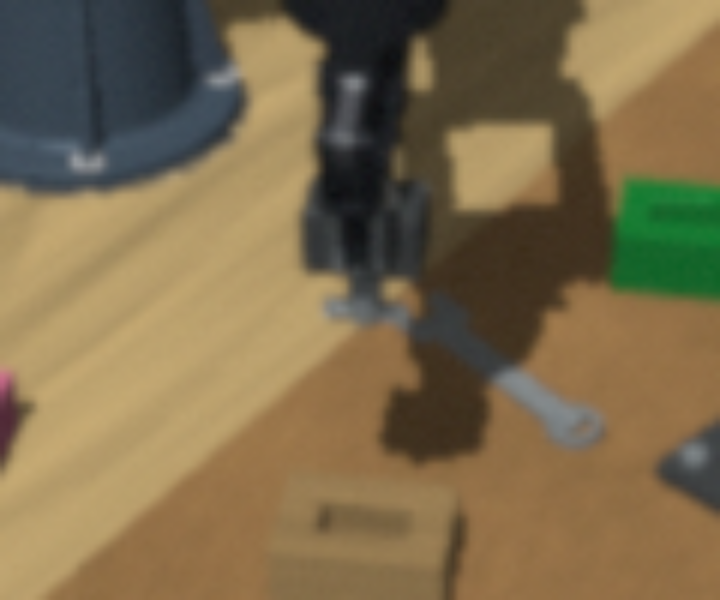

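The gauge is gripped upright with its lugs showing at (365,305), and the stand below is empty. I'll move over the port and turn to its yaw.

Call:
drive_tool([
  [0.039,-0.007,0,0,0,0,-1],
  [0.039,-0.007,0,0,0,0,-1],
  [0.039,-0.007,0,0,0,0,-1],
  [0.039,-0.007,0,0,0,0,-1],
  [0.039,-0.007,0,0,0,0,-1],
  [0.039,-0.007,0,0,0,0,-1],
  [0.039,-0.007,0,0,0,0,-1],
  [0.039,-0.007,0,0,0,0,-1],
  [0,0,0,0,0,-8.4,-1],
  [0,0,0,0,0,-8.4,-1],
])

```text
t: 15.1
tcp_pos: [0.6746, -0.0615, 0.2172]
tool_rot: [0.922, 0.387, -0.002, -0.001]
force: [-1.1, -0.2, -2.4]
finger_gap: 0.412
gripper_force: 79.8
```

Call:
drive_tool([
  [0,0,0,0,0,-8.4,-1],
  [0,0,0,0,0,-8.4,-1],
  [0,0,0,0,0,-8.4,-1],
  [0,0,0,0,0,-8.4,-1],
  [0,0,0,0,0,-8.4,-1],
  [0,0,0,0,0,-8.4,-1],
  [0,0,0,0,0,-8.4,-1],
  [0,0,0,0,0,-8.4,-1],
  [0,0,0,0,0,-8.4,-1],
  [0,0,0,0,0,-8.4,-1],
])

```text
t: 16.1
tcp_pos: [0.6737, -0.0629, 0.2176]
tool_rot: [0.428, 0.904, -0.0, -0.002]
force: [0.0, -0.2, -2.5]
finger_gap: 0.412
gripper_force: 79.8
```

Call:
drive_tool([
  [0,0,0,0,0,-8.4,-1],
  [0,0,0,0,0,-8.4,-1],
  [0,0,0,0,0,-8.4,-1],
  [0,0,0,0,0,-8.4,-1],
  [0,0,0,0,0,-8.4,-1],
  [0,0,0,0,0,0,-1],
  [0,0,0,0,0,0,-1],
])

```text
t: 16.8
tcp_pos: [0.6741, -0.063, 0.2185]
tool_rot: [0.08, 0.997, 0.0, -0.002]
force: [-0.4, -0.5, -1.6]
finger_gap: 0.406
gripper_force: 79.8
```

```bash
python3 - <<'E'
from h import *
delta((.595,-.0515,.22),171)
st=manip.sense();s=manip.snapshot('wrist');T=cam(s,st);P=depthpts(s,T);I=s['image'].astype(int)
save(s,'w3.png'); M=R.from_quat(st['tool_rot']).as_matrix()
m=region(P,(.595,-.0515),.056,.070,.081);p=P[m];v,u=np.nonzero(m);print('port',len(p),rect(p),np.median(p[:,2]).round(4),u.min(),u.max(),v.min(),v.max())
# keyhole: inside top's hull but not at top height / not grey
box=cv2.boxPoints(cv2.minAreaRect(np.c_[u,v].astype(np.float32)));pts=onplane(s,T,box,.075);print('corners',pts[:,:2].round(4).tolist(),'centre',pts.mean(0).round(4))
e=pts-np.roll(pts,1,0);print('edge',np.linalg.norm(e,axis=1).round(4),np.degrees(np.arctan2(e[:,1],e[:,0])).round(1))
k=(I[...,0]-I[...,2]>40);k&=(np.hypot(*(P[...,:2]-pts.mean(0)[:2]).transpose(2,0,1))<.03);v,u=np.nonzero(k);print('gold',len(u),u.min(),u.max(),v.min(),v.max())
E
```

```text
t 16.8 tcp [ 0.6741 -0.063   0.2185] yaw 170.82 tilt [-0.003   0.0008] F [-0.4 -0.5 -1.6] gap 0.406 gf 79.8 q [-0.26  0.63  1.32  0.    1.2  -1.67]
shift mm [79.9 -1.3 -1.2] wz -0.2
port 7392 (array([594.3, -53.1]), array([70. , 70.3]), 81.9) 0.0752 203 297 28 126
corners [[0.5548, -0.0824], [0.5645, -0.0143], [0.6342, -0.0211], [0.6239, -0.0952]] centre [ 0.5944 -0.0532  0.075 ]
edge [0.0702 0.0687 0.0701 0.0748] [169.5  81.9  -5.5 -98. ]
gold 1610 0 510 0 376
```

View pics/w3.png

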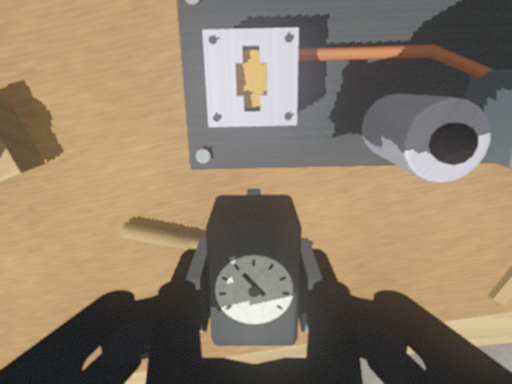

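The port is at (250,78), with its keyhole slot running up the image. The gauge's front lug shows at (254,191). I'll refine the slot centre and yaw relative to the lug and body, in tool axes.

```bash
python3 - <<'E'
from h import *
st=manip.sense();s=manip.snapshot('wrist');T=cam(s,st);P=depthpts(s,T);I=s['image'].astype(int);print(np.array(s['mount']).round(4).tolist())
M=R.from_quat(st['tool_rot']).as_matrix();t0=st['tcp_pos']
def tool(uv,zt): # points on plane at tool z=zt
    m=np.array(s['mount']);o,d=rays(s,m,uv);return (o+d*((zt-o[2])/d[:,2])[:,None])*1000
Q=(P-t0)@M*1000
zp=(t0[2]-.075)
m=region(P,(.5945,-.053),.056,.070,.081).astype(np.uint8)
c=max(cv2.findContours(m,cv2.RETR_EXTERNAL,cv2.CHAIN_APPROX_NONE)[0],key=cv2.contourArea).reshape(-1,2)
tp=tool(c,zp).astype(np.float32);print('port rect tool',cv2.minAreaRect(tp[:,:2]))
h=cv2.convexHull(c.reshape(-1,1,2));mm=np.zeros_like(m);cv2.fillPoly(mm,[h],1);mm=cv2.erode(mm,np.ones((13,13)))
I_=np.median(I[(mm>0)&(I.min(2)>120)],axis=0)
k=((mm>0)&((abs(I-I_).max(2)>45))).astype(np.uint8);n,l,stt,cc=cv2.connectedComponentsWithStats(k)
for i in np.argsort(-stt[1:,4])[:6]+1: print(stt[i],cc[i].round(1),tool([cc[i]],zp)[0].round(1))
i=1+np.argmax(stt[1:,4]);v,u=np.nonzero(l==i);print('keyhole rect tool',cv2.minAreaRect(tool(np.c_[u,v],zp)[:,:2].astype(np.float32)))
# body top face & lug
g=I.max(2)
b=(Q[...,2]<-12)&(Q[...,2]>-19)&(abs(Q[...,1])<30)&(abs(Q[...,0])<35);v,u=np.nonzero(b)
print('body top',len(u),cv2.minAreaRect(Q[b][:,:2].astype(np.float32)))
lg=(Q[...,2]>40)&(Q[...,2]<56)&(abs(Q[...,1])<15)&(Q[...,0]>5)&(Q[...,0]<35);v,u=np.nonzero(lg);print('lug',len(u),u.min(),u.max(),v.min(),v.max(),Q[lg].min(0).round(1),Q[lg].max(0).round(1),Q[lg].mean(0).round(1))
E
```

```text
[[0.0004, 0.9541, 0.2994, 0.077], [1.0, -0.0005, 0.0002, -0.001], [0.0003, 0.2994, -0.9541, -0.1288], [0.0, 0.0, 0.0, 1.0]]Traceback (most recent call last):
  File "<stdin>", line 10, in <module>
cv2.error: OpenCV(4.12.0) /io/opencv/modules/imgproc/src/convhull.cpp:143: error: (-215:Assertion failed) total >= 0 && (depth == CV_32F || depth == CV_32S) in function 'convexHull'
```

```bash
python3 - <<'E'
from h import *
st=manip.sense();s=manip.snapshot('wrist');T=cam(s,st);P=depthpts(s,T);I=s['image'].astype(int)
M=R.from_quat(st['tool_rot']).as_matrix();t0=st['tcp_pos']
def tool(uv,zt):
    m=np.array(s['mount']);o,d=rays(s,m,uv);return (o+d*((zt-o[2])/d[:,2])[:,None])*1000
def mar(p): return [np.round(a,1) for a in cv2.minAreaRect(np.ascontiguousarray(p[:,:2],dtype=np.float32))]
Q=(P-t0)@M*1000
zp=(t0[2]-.075)
m=region(P,(.5945,-.053),.056,.070,.081).astype(np.uint8)
c=max(cv2.findContours(m,cv2.RETR_EXTERNAL,cv2.CHAIN_APPROX_NONE)[0],key=cv2.contourArea).reshape(-1,2)
print('port rect tool',mar(tool(c,zp)))
mm=np.zeros_like(m);cv2.fillPoly(mm,[cv2.convexHull(c.astype(np.int32))],1);mm=cv2.erode(mm,np.ones((13,13)))
I_=np.median(I[(mm>0)&(I.min(2)>120)],axis=0)
k=((mm>0)&((abs(I-I_).max(2)>45))).astype(np.uint8);n,l,stt,cc=cv2.connectedComponentsWithStats(k)
for i in np.argsort(-stt[1:,4])[:6]+1: print(stt[i],cc[i].round(1),tool([cc[i]],zp)[0].round(1))
i=1+np.argmax(stt[1:,4]);v,u=np.nonzero(l==i);print('keyhole rect tool',mar(tool(np.c_[u,v],zp)))
b=(Q[...,2]<-12)&(Q[...,2]>-19)&(abs(Q[...,1])<30)&(abs(Q[...,0])<35);print('body top',b.sum(),mar(Q[b]))
lg=(Q[...,2]>40)&(Q[...,2]<56)&(abs(Q[...,1])<15)&(Q[...,0]>5)&(Q[...,0]<35);v,u=np.nonzero(lg);print('lug',len(u),u.min(),u.max(),v.min(),v.max(),Q[lg].min(0).round(1),Q[lg].max(0).round(1),Q[lg].mean(0).round(1))
E
```

```text
port rect tool [array([80.4, -3. ]), array([69.8, 70.1]), np.float64(88.9)]
[ 236   45   31   66 1547] [251.2  77.4] [ 81.1  -2.9 144.3]
[209  35  10   8  60] [213.3  38.3] [108.2 -30.8 144.3]
[285  33   7   9  54] [288.3  37. ] [109.1  24.4 144.3]
[214 112   8   8  45] [217.3 115.8] [ 52.3 -29.8 144.3]
[285 111   6   8  40] [287.6 114.6] [ 53.3  25.7 144.3]
keyhole rect tool [array([80.3, -3.1]), array([23., 47.]), np.float64(89.3)]
body top 11941 [array([ 1.3, -0.1]), array([56.4, 59.9]), np.float64(0.2)]
lug 95 246 260 188 194 [18.7 -5.3 46.3] [20.9  2.6 54.9] [20.1 -1.3 49.6]
```

```bash
python3 - <<'E'
from h import *
st=manip.sense();s=manip.snapshot('wrist');I=s['image'].astype(int);m=np.array(s['mount']);print(m[:3,3],s['cx'],s['fov_y'])
T=cam(s,st);P=depthpts(s,T);M=R.from_quat(st['tool_rot']).as_matrix();Q=(P-st['tcp_pos'])@M*1000
def tool(uv,zt):
    o,d=rays(s,m,uv);return (o+d*((zt-o[2])/d[:,2])[:,None])*1000
# dial: circle by bright+grey on dark body
b=((Q[...,2]<-12)&(Q[...,2]>-19)&(abs(Q[...,1])<22)&(abs(Q[...,0])<30)&(I.max(2)>75)).astype(np.uint8)
c=max(cv2.findContours(b,0,cv2.CHAIN_APPROX_NONE)[0],key=cv2.contourArea);(e,ax,a)=cv2.fitEllipse(c);print('dial',e,ax,tool([e],-.0155).round(2))
g=I.max(2)
for v in (205,215,225,240):
    print(v,g[v,195:320:3].tolist())
print('lug rows'); 
for v in range(186,198,2): print(v,g[v,240:270].tolist())
E
```

```text
[ 0.07704562 -0.00100095 -0.12877863] 253.6184323954817 59.04095161950797
dial (254.549560546875, 304.1799011230469) (92.0280990600586, 99.55695343017578) [[ -5.38  -0.64 -15.5 ]]
205 [194, 196, 194, 194, 195, 197, 143, 78, 79, 76, 77, 74, 70, 73, 76, 74, 76, 72, 71, 73, 75, 77, 68, 71, 70, 74, 74, 73, 79, 74, 77, 81, 74, 157, 195, 199, 203, 206, 208, 209, 207, 204]
215 [193, 195, 195, 194, 195, 125, 77, 75, 75, 75, 70, 69, 72, 69, 72, 70, 70, 69, 71, 68, 68, 66, 68, 70, 70, 71, 68, 69, 72, 71, 73, 74, 80, 75, 138, 199, 202, 205, 202, 203, 201, 201]
225 [183, 184, 192, 191, 101, 73, 77, 76, 74, 75, 75, 75, 69, 68, 69, 69, 70, 73, 74, 67, 67, 71, 64, 71, 70, 70, 68, 73, 74, 78, 72, 76, 77, 80, 80, 131, 201, 199, 196, 193, 197, 198]
240 [165, 149, 102, 101, 74, 72, 72, 70, 71, 69, 69, 69, 65, 69, 68, 67, 65, 69, 70, 67, 70, 65, 68, 72, 69, 70, 64, 69, 72, 76, 70, 75, 79, 74, 75, 80, 102, 101, 119, 166, 196, 194]
lug rows
186 [191, 189, 187, 190, 187, 189, 189, 190, 190, 192, 192, 192, 195, 194, 196, 194, 195, 196, 197, 195, 194, 194, 196, 193, 194, 192, 191, 190, 189, 192]
188 [189, 189, 190, 189, 190, 188, 189, 181, 168, 160, 160, 159, 160, 160, 161, 160, 160, 162, 169, 180, 190, 194, 194, 193, 193, 194, 192, 195, 196, 193]
190 [191, 190, 192, 194, 194, 192, 175, 143, 110, 101, 100, 102, 103, 100, 100, 97, 101, 100, 101, 119, 159, 187, 196, 196, 194, 193, 194, 195, 191, 193]
192 [198, 198, 199, 199, 201, 195, 169, 133, 103, 105, 105, 104, 106, 101, 104, 103, 103, 105, 101, 108, 144, 177, 191, 191, 189, 190, 193, 191, 192, 195]
194 [173, 177, 174, 176, 175, 170, 145, 111, 97, 99, 106, 93, 99, 97, 97, 95, 96, 95, 92, 91, 109, 141, 152, 154, 153, 155, 153, 155, 162, 160]
196 [84, 82, 82, 81, 83, 82, 79, 72, 72, 76, 74, 74, 76, 74, 75, 73, 73, 78, 73, 74, 75, 79, 82, 74, 76, 79, 80, 77, 75, 79]
```

Call:
drive_tool([
  [0.04,-0.0008,0,0,0,0,-1],
  [0.04,-0.0008,0,0,0,0,-1],
  [0,0,0.02,0,0,-1,-1],
  [0,0,0.03,0,0,0,-1],
  [0,0,0.025,0,0,0,-1],
  [0,0,0,0,0,0,-1],
  [0,0,0,0,0,0,-1],
])

```text
t: 17.7
tcp_pos: [0.5958, -0.0522, 0.1455]
tool_rot: [0.07, 0.998, 0.0, -0.0]
force: [1.3, 0.7, -2.1]
finger_gap: 0.409
gripper_force: 80.0
```

```bash
python3 - <<'E'
from h import *
delta((.5948,-.0517,.1075),171.8)
s=manip.snapshot('scene');cv2.imwrite('pics/s5.png',cv2.resize(s['image'][170:260,270:390],(800,600),interpolation=cv2.INTER_CUBIC)[...,::-1])
E
```

```text
t 17.7 tcp [ 0.5958 -0.0522  0.1455] yaw 171.98 tilt [-0.0002  0.    ] F [ 1.3  0.7 -2.1] gap 0.409 gf 80.0 q [-0.27  0.62  1.59 -0.    0.93 -1.7 ]
shift mm [ 1.   0.4 38. ] wz 0.2
```

Call:
drive_tool([
  [0,0,0.005,0,0,0,-1],
  [0,0,0.005,0,0,0,-1],
  [0,0,0.004,0,0,0,-1],
  [0,0,0.003,0,0,0,-1],
  [0,0,0.003,0,0,0,-1],
  [0,0,0.002,0,0,0,-1],
  [0,0,0,0,0,0,-1],
])

```text
t: 18.45
tcp_pos: [0.5953, -0.0521, 0.1229]
tool_rot: [0.07, 0.998, 0.0, -0.0]
force: [0.1, -0.1, -2.3]
finger_gap: 0.406
gripper_force: 80.0
```

The force is still free, so the lugs are inside the slot. Now I'll push against the spring.

Call:
drive_tool([
  [0,0,0.003,0,0,0,-1],
  [0,0,0.003,0,0,0,-1],
  [0,0,0.003,0,0,0,-1],
  [0,0,0.002,0,0,0,-1],
  [0,0,0,0,0,0,-1],
])

```text
t: 18.95
tcp_pos: [0.5959, -0.0523, 0.113]
tool_rot: [0.07, 0.998, -0.0, 0.0]
force: [-1.3, 0.6, 6.1]
finger_gap: 0.407
gripper_force: 80.8
```

Call:
drive_tool([
  [0,0,0.002,0,0,0,-1],
  [0,0,0.002,0,0,0,-1],
  [0,0,0.001,0,0,0,-1],
  [0,0,0,0,0,0,-1],
])

```text
t: 19.35
tcp_pos: [0.5959, -0.0522, 0.1088]
tool_rot: [0.07, 0.998, -0.0, 0.001]
force: [-1.3, 0.6, 9.1]
finger_gap: 0.408
gripper_force: 81.2
```

Call:
drive_tool([
  [0,0,0.002,0,0,0,-1],
  [0,0,0.002,0,0,0,-1],
  [0,0,0,0,0,0,-1],
])

```text
t: 19.65
tcp_pos: [0.5961, -0.0522, 0.1081]
tool_rot: [0.069, 0.998, -0.0, 0.001]
force: [-7.3, 1.9, 27.8]
finger_gap: 0.406
gripper_force: 84.1
```

Call:
drive_tool([
  [0,0,-0.001,0,0,4,-1],
  [0,0,0,0,0,6,-1],
  [0,0,0,0,0,6,-1],
  [0,0,0,0,0,6,-1],
  [0,0,0,0,0,0,-1],
], newtons=110)

```text
t: 20.15
tcp_pos: [0.5973, -0.053, 0.1083]
tool_rot: [0.259, 0.966, -0.001, 0.003]
force: [-3.3, 0.6, 20.2]
finger_gap: 0.402
gripper_force: 108.1
```

```bash
python3 - <<'E'
from h import *
delta((.5958,-.0522,.1075),81.8);print(manip.sense()['ft_torque'])
E
```

```text
t 20.15 tcp [ 0.5973 -0.053   0.1083] yaw 149.97 tilt [ 0.005  -0.0024] F [-3.3  0.6 20.2] gap 0.402 gf 108.1 q [-0.27  0.67  1.61 -0.    0.85 -1.32]
shift mm [ 1.7 -0.   0.8] wz 68.2
[0.0068773  0.8041937  0.13997136]
```

Call:
drive_tool([
  [0,0,0,0,0,7,-1],
  [0,0,0,0,0,7,-1],
  [0,0,0,0,0,7,-1],
  [0,0,0,0,0,7,-1],
  [0,0,0,0,0,7,-1],
  [0,0,0,0,0,7,-1],
  [0,0,0,0,0,7,-1],
  [0,0,0,0,0,7,-1],
  [0,0,0,0,0,7,-1],
  [0,0,0,0,0,0,-1],
])

```text
t: 21.15
tcp_pos: [0.5956, -0.0541, 0.1083]
tool_rot: [0.725, 0.689, -0.001, 0.002]
force: [-7.7, -4.6, 23.7]
finger_gap: 0.404
gripper_force: 108.5
```

```bash
python3 - <<'E'
from h import *
delta((.5958,-.0522,.1075),81.8);print(manip.sense()['ft_torque'])
E
```

```text
t 21.15 tcp [ 0.5956 -0.0541  0.1083] yaw 87.05 tilt [ 0.0009 -0.0043] F [-7.7 -4.6 23.7] gap 0.404 gf 108.5 q [-0.28  0.67  1.61 -0.01  0.85 -0.22]
shift mm [1.9 0.1 0.8] wz 5.2
[-0.700996    1.48520361  0.25573266]
```

Call:
drive_tool([
  [0,0,0,0,0,4,-1],
  [0,0,0,0,0,3,-1],
  [0,0,0,0,0,0,-1],
])

```text
t: 21.45
tcp_pos: [0.5953, -0.0541, 0.1083]
tool_rot: [0.765, 0.644, -0.001, 0.002]
force: [-7.3, -4.3, 24.2]
finger_gap: 0.405
gripper_force: 108.6
```

```bash
python3 - <<'E'
from h import *
delta((.5958,-.0522,.1075),81.8);print(manip.sense()['ft_torque'])
E
```

```text
t 21.45 tcp [ 0.5953 -0.0541  0.1083] yaw 80.12 tilt [ 0.0004 -0.0042] F [-7.3 -4.3 24.2] gap 0.405 gf 108.6 q [-0.28  0.67  1.61 -0.01  0.85 -0.1 ]
shift mm [1.9 0.1 0.8] wz -1.7
[-0.8015167   1.59307712  0.24279868]
```

Call:
drive_tool([
  [0,0,0,0,0,3,-1],
  [0,0,0,0,0,3,-1],
  [0,0,0,0,0,0,-1],
])

```text
t: 21.75
tcp_pos: [0.5951, -0.054, 0.1083]
tool_rot: [0.798, 0.603, -0.001, 0.002]
force: [-8.0, -3.3, 23.2]
finger_gap: 0.405
gripper_force: 108.6
```

```bash
python3 - <<'E'
from h import *
delta((.5958,-.0522,.1075),81.8);print(manip.sense()['ft_torque'])
E
```

```text
t 21.75 tcp [ 0.5951 -0.054   0.1083] yaw 74.13 tilt [-0.0001 -0.0041] F [-8.  -3.3 23.2] gap 0.405 gf 108.6 q [-0.28  0.67  1.61 -0.01  0.85  0.01]
shift mm [1.9 0.1 0.8] wz -7.7
[-0.77347681  1.71475892  0.21454041]
```

Call:
drive_tool([
  [0,0,0,0,0,2,-1],
  [0,0,0,0,0,2,-1],
  [0,0,0,0,0,0,-1],
])

```text
t: 22.05
tcp_pos: [0.595, -0.054, 0.1083]
tool_rot: [0.818, 0.576, -0.002, 0.002]
force: [-8.2, -2.7, 23.3]
finger_gap: 0.401
gripper_force: 108.8
```

```bash
python3 - <<'E'
from h import *
delta((.5958,-.0522,.1075),81.8);print(manip.sense()['ft_torque'])
E
```

```text
t 22.05 tcp [ 0.595  -0.054   0.1083] yaw 70.29 tilt [-0.0005 -0.0046] F [-8.2 -2.7 23.3] gap 0.401 gf 108.8 q [-0.28  0.67  1.61 -0.01  0.85  0.07]
shift mm [1.9 0.2 0.8] wz -11.5
[-0.59426003  1.66294692  0.75150116]
```

The torque jumped from 0.21 to 0.75 N m at about 101° of tool turn, which is 90° plus the slot's play, so it is at the stop. The press is bottomed with 23 N. I'll hold briefly to check, then hand in.

Call:
drive_tool([
  [0,0,0,0,0,0,-1],
  [0,0,0,0,0,0,-1],
  [0,0,0,0,0,0,-1],
  [0,0,0,0,0,0,-1],
])

```text
t: 22.45
tcp_pos: [0.595, -0.054, 0.1083]
tool_rot: [0.818, 0.576, -0.002, 0.002]
force: [-7.1, -3.6, 22.8]
finger_gap: 0.407
gripper_force: 108.8
```

```bash
python3 - <<'E'
from h import *
delta((.5958,-.0522,.1075),81.8);print(manip.sense()['ft_torque'])
st=manip.sense();s=manip.snapshot('wrist');T=cam(s,st);P=depthpts(s,T);M=R.from_quat(st['tool_rot']).as_matrix();Q=(P-st['tcp_pos'])@M*1000
b=(Q[...,2]<-12)&(Q[...,2]>-19)&(abs(Q[...,1])<17)&(Q[...,0]>0)&(Q[...,0]<40)
p=Q[b];xs=[p[abs(p[:,1]-y)<1.5,0].max().round(1) for y in(-12,-6,0,6,12)];print('front edge x at y',xs,'top z',np.median(p[:,2]).round(1))
E
```

```text
t 22.45 tcp [ 0.595  -0.054   0.1083] yaw 70.32 tilt [-0.0004 -0.0046] F [-7.1 -3.6 22.8] gap 0.407 gf 108.8 q [-0.28  0.67  1.61 -0.01  0.85  0.07]
shift mm [1.9 0.1 0.8] wz -11.5
[-0.61226632  1.645435    0.73512361]
front edge x at y [np.float64(27.6), np.float64(27.0), np.float64(27.3), np.float64(27.5), np.float64(27.5)] top z -14.8
```

The gauge is still square in the grip, with no slip, and pushed home against the stop. I'm handing it in.

```bash
python3 -c "
from station import manip
print(manip.sign_off())"
```

```text
the job is handed in; nothing more can be done
None
```

I worked the lever through three full strokes, then seated the bayonet gauge in the port and turned it clockwise to the stop. I handed the job in at about 22 s with the gauge still gripped and pushed home; the hand-in returned no verdict.

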